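# Shut the teapot and start the steeping timer

### The arm

A 6-joint arm with a two-finger parallel gripper is mounted at the origin on the work surface. World frame = base frame: x ahead of the robot, y to its left, z up, the work surface at z = 0. Lengths are in mm, angles in rad, forces in N, time in s.
With the tool pointing down it reaches from about 350 to 775 mm from the base axis. Payload 7.3 kg.
Tool frame: the origin (TCP) lies at the very end of the fingers, on their centre line; the grasp point (between the pads) lies 19 mm behind it; z points along the fingers, y is the line along which they close (so a half turn about z gives the same grasp; the last joint's range is limited). The gripper opens to 92 mm and grips with 3 to 60 N. Pads are 19 mm wide; open, the fingers measure 130 mm over their backs; the gripper's body (75 mm by 190 mm) begins 47 mm behind the grasp point.
Start: joints at [1.124, 0.342, 1.524, -0, 1.275, -0.146], TCP at [155.534, 501.452, 226.741] pointing down, gripper open.
Joint ranges: [-2.53, 2.53], [-0.77, 2.02], [0.04, 2.7], [-1, 4.14], [0.28, 2.66], [-3.11, 3.11]. Speed limits (rad/s): [2.57, 2.57, 3.14, 3.14, 3.14, 3.14].

### API

Orientations are given as [roll, pitch, yaw] about the fixed x, y, z axes, in that order (R = Rz(yaw) Ry(pitch) Rx(roll)).
In Python, from plant import bot gives the robot as it stands.
- The arm moves only by the tool apply_moves, never from a script. Its argument "motion" is text: rows parted by semicolons, each of 4 numbers parted by spaces: the shift along the tool's x, y, z in m, then the turn about the tool's z in degrees. A call has 1 to 8 rows; each row shifts and turns the commanded pose from where the row before left it, along the tool's axes as they then stand; what a row does not reach is not made up. A row lasts 1/8 s, in which the tool goes at most 62.5 mm and 10.7 degrees, less where a joint would pass 70% of its speed; a pose out of reach is approached as far as the arm can. A call with a gripper value outside its range is refused whole. "fingers" is the opening, from -1 (shut) to 1 (fully open), set as the call begins (left out, the last holds). The fingers move at their own pace and stop on an object; the grip force is fixed at half the most. Time passes only in rows, so rows that do not move let the fingers close. It gives the time, the measured TCP pose, the force, the opening and the grip force at its end, in the units of the state.
- bot.get_obs(): the state, without advancing time (a new reading comes with each control period).
- bot.capture(name): name is "scene" or "top" or "wrist"; returns a dict with "img" (480x640x3 uint8, blue, green, red), "range_z" (480x640 float32, mm along the optical axis (not along the pixel's ray), 0 where there is no reading), "fx", "fy", "cx", "cy" (pixels), "world_from_camera" (4x4, takes a point from camera to world coordinates); the wrist camera has in their place "mount" (4x4, takes a point from camera to tool coordinates, whose origin is the TCP and whose axes are the flange's). Camera axes: x right, y down, z forward; pixel columns grow to the right and rows downward; lengths in mm; the calibration is good to about 2 mm. A picture is of the moment at which its call begins: read the wrist's pose just before it.
- bot.close_job(): hands the job in; it is judged then, once.
Trained networks look in a picture, given as the dict that the camera call returned (one of the last four; its "shot" number tells which), for a name from the list of things; names that differ only in an ending like _2 or _b are one class to them, and where a whole thing is asked for, a point or a joint stands for the part that bears it (a point fixed in the world has none). Each returns a list of dicts, best first, with "p" (0 to 1); they miss things now and then, are a little off and sometimes report something else, mostly with a low value. They report only what shows in the picture. A call takes as long as a camera call. They do not tell look-alikes from the thing itself.
- bot.cut_out(picture, thing): "pixels" (480x640 bool, what is visible of it) and "point" ([column, row] in pixels, amid what is visible of it).
The state is a dict: "time": time; "joint_positions": joint angles; "dq": joint speeds; "tau": joint torques, N m; "tool_pos": TCP position; "tcp_rot": TCP orientation; "contact_force": force on the tool from outside, world axes, zero at the start; "moment": the same for the moment, N m; "grip_width": finger opening in mm; "finger_force": force on a finger pad.
Only numpy, scipy, OpenCV 4.12 (cv2) and the standard library are available. Lean on these libraries where they do the work, as an engineer would, in place of code of your own. Each camera call takes 0.05 s, during which the arm holds its last target. There are 200 camera calls.

### The job

The leaf is in the teapot: with your fingertips push its open hinged lid gently down until it is fully shut, then start the steeping timer by pressing the large round key in the middle of its key row and letting it spring back up. Do not press the small keys either side of it. Nothing is to be gripped or picked up, and the pot, the timer, the mugs and everything else on the island must stay where they stand.

Things in the scene. Friction and masses are not known exactly. Their poses are not given: they have to be found in the camera images.
- teapot: grey-brown glazed ceramic teapot standing loose on the island, about 1.1 kg, belly 142 mm across, rim 110 mm high. Origin: centre of its underside; its x axis points along the spout (spout tip 130 mm from the axis, 115 mm high), -x towards the loop handle (reaches 130 mm out, up to 108 mm high, 15 mm thick), z up.
- lid (a joint): angle in rad of the teapot's lid, a ceramic disc 92 mm across: 0 = shut (resting on the rim), growing as its spout-side edge swings up and back towards the handle; stop at 1.5. The hinge pin runs along the pot's y axis on the handle side. The hinge is stiff: the lid stays at whatever angle it is left; up to about 2 N on its outer half moves it.
- lid_hinge (a point): on the lid's hinge pin at mid-width: 54 mm from the pot's axis towards the handle, 112 mm above its underside. Axes turn with the lid: x from the pin towards the free edge, z out of the lid's top face. The disc's centre is at x = 54 mm; its domed top face lies at z = 2 mm at the outer edge, 7 mm at x = 84 mm, 10 mm at the centre.
- lid_knob (a point): top centre of the lid's knob, 19 mm wide, 18 mm tall (moves with the lid; axes as lid_hinge; 54 mm along x and 28 mm along z from it)
- lid_edge (a point): upper rim of the lid at its free edge, across from the hinge (moves with the lid; axes as lid_hinge; 100 mm along x and 2 mm along z from it)
- timer: grey plastic digital kitchen timer, 104 mm wide (its y), 88 mm deep (its x), deck 24 mm high, lying loose on rubber feet, 170 g. Origin: centre of its underside; x points from the key row towards the display, z up. A display lies on the +x half; a row of three round white keys along y at x = -24 mm: a 28 mm key in the middle, a 16 mm key 38 mm to either side. All keys stand 4.5 mm above the deck.
- start_key (a joint): press depth in m of the large middle key: 0 = up, 0.003 = fully down. Sprung: starts to move at about 2 N, fully down at about 3.6 N, rises by itself when released.
- start_key_top (a point): centre of the large middle key's top face, 28.5 mm above the island when up, z up
- minute_key (a joint): press depth in m of the small key on the timer's +y side, 0 = up, 0.003 = down; not to be pressed
- second_key (a joint): press depth in m of the small key on the timer's -y side, 0 = up, 0.003 = down; not to be pressed
- tiffin: three-tier aluminium tiffin with clamp frame, 122 mm across, 140 mm over the clamps, 217 mm high to the carrying handle; closed, left alone. Origin: centre of its underside.
- mug_a: tall clear glass mug, 74 mm across, 135 mm high, with a side handle, beside the teapot; left alone. Origin: centre of its underside.
- mug_b: second glass mug, same as the first, on the other side of the teapot; left alone. Origin: centre of its underside.
- scoop: steel sugar scoop lying beyond the timer, 155 mm long, 50 mm wide, 29 mm high; left alone. Origin: under the joint of trough and handle, trough along +x.
- coaster: round grey plastic coaster, 94 mm across, 5 mm thick; left alone. Origin: centre of its underside.
- sugar_jar: glass sugar jar with wooden lid, 96 mm across, 141 mm high; left alone. Origin: centre of its underside.
- tea_tin: round steel tea tin, 74 mm across, 125 mm high; left alone. Origin: centre of its underside.
There are look-alikes about, which are no part of the job. Several things look just like the timer: the one meant starts farthest to the robot's left.

How it is judged:
By the outcome, as a careful person would: the job done as asked, in the order asked, and still so for the second after the job is handed in, with the robot touching nothing.
It also fails if it takes over 48 s, if anything falls off the work surface, if the arm or the gripper's body presses on something with over 40 N, if the wrist force passes 120 N, or if a joint passes its speed limit or range.

## Working session

There is one attempt and no reset: what is moved stays moved. The work goes in short steps, Python scripts to look and compute and a tool call to move; the robot and the scene stay as the last step left them, time stands still between calls to the robot, and variables do not carry over. Pictures are saved under pics/ and viewed, at most 10 in all, crops included, and the job is handed in when it is done.

Besides the shell and the picture viewer there is one more tool, called as name(argument=value, ...) on one line, values as JSON. apply_moves: Moves the arm, as the interface text tells. Its arguments: {"type":"object","properties":{"motion":{"type":"string"},"fingers":{"type":"number"}},"required":["motion"]}

```bash
mkdir -p pics; cat > h.py <<'E'
import numpy as np, cv2
from plant import bot
def cloud(p,T=None):
    T=p["world_from_camera"] if T is None else T
    v,u=np.mgrid[:480,:640]; z=p["range_z"]
    P=np.stack([(u-p["cx"])/p["fx"]*z,(v-p["cy"])/p["fy"]*z,z,np.ones_like(z)],-1)@np.array(T).T
    P=P[...,:3]; P[z<=0]=np.nan; return P
E
python3 - <<'E'
from h import *
print(bot.get_obs())
for n in("scene","top"):
    p=bot.capture(n); cv2.imwrite(f"pics/{n}.png",p["img"]); P=cloud(p)
    np.savez(f"{n}.npz",P=P,img=p["img"])
    for t in("teapot","lid","timer","start_key","lid_knob","mug_a","tiffin","sugar_jar","tea_tin"):
        for d in bot.cut_out(p,t)[:4]:
            if d["p"]<.2: continue
            q=P[d["pixels"]]; print(n,t,round(d["p"],2),d["point"],d["pixels"].sum(),np.nanmedian(q,0).round(),np.nanpercentile(q,2,axis=0).round(),np.nanpercentile(q,98,axis=0).round())
E
```

```text
{'time': 0.0, 'joint_positions': array([ 1.12400956e+00,  3.42716043e-01,  1.52499152e+00, -8.75374273e-07,
        1.27540035e+00, -1.45974795e-01]), 'dq': array([-2.02154531e-04, -9.89864865e-05,  1.67550358e-03,  3.82337571e-05,
       -2.73480514e-03,  7.05562301e-04]), 'tau': array([-2.58965163e-03, -4.31220603e+01, -2.44228131e+01,  7.15872017e-02,
        5.55862812e-02, -2.10900348e-04]), 'tool_pos': array([155.34863172, 501.07478602, 226.05732883]), 'tcp_rot': array([-3.14009339e+00, -2.19576688e-04,  2.84078077e+00]), 'contact_force': array([-0.54668704,  0.22920335,  0.45031793]), 'moment': array([-0.00638524,  0.02560012,  0.02150514]), 'finger_force': 0.0, 'grip_width': 92.19967101272272}
scene teapot 0.85 [312.0, 221.2] 1882 [ 530. -148.   86.] [ 421. -248.   10.] [ 628. -111.  187.]
scene lid 0.82 [318.4, 199.3] 284 [ 513. -179.  167.] [ 343. -401.    3.] [ 536. -148.  195.]
scene lid 0.21 [354.0, 320.5] 445 [641. 225.  11.] [624. 161.  -0.] [672. 268.  30.]
scene timer 0.82 [246.5, 294.1] 760 [840. -21.  26.] [788. -79.   9.] [884.  24.  33.]
scene timer 0.79 [320.2, 
[... 1844 characters left out ...]
 506. -189.  171.] [ 477. -229.  122.] [ 534. -153.  193.]
top mug_a 0.96 [447.9, 253.4] 1343 [ 587. -317.   73.] [ 544. -347.   -1.] [ 640. -277.  136.]
top mug_a 0.85 [347.1, 310.4] 919 [440. -72.   8.] [ 404. -101.    0.] [492. -33. 136.]
top mug_a 0.48 [391.6, 275.1] 3162 [ 521. -175.   94.] [ 428. -233.   -1.] [ 625. -117.  189.]
top tiffin 0.87 [100.0, 259.6] 3447 [541. 506. 162.] [490. 468.   8.] [601. 585. 214.]
top sugar_jar 0.76 [530.8, 289.1] 1994 [ 489. -497.  120.] [ 448. -555.    8.] [ 534. -470.  136.]
top sugar_jar 0.62 [242.4, 273.2] 1417 [529. 204.  23.] [486. 154.  12.] [574. 254.  29.]
top tea_tin 0.72 [281.6, 160.7] 1018 [799. 104. 112.] [776.  71.   2.] [844. 140. 124.]
```

View pics/top.png

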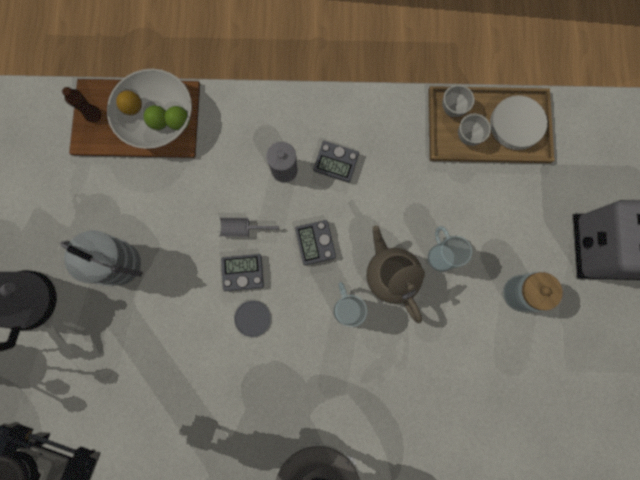

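```bash
python3 - <<'E'
import cv2,numpy as np
a=cv2.imread("pics/top.png");b=cv2.imread("pics/scene.png")
f=lambda i,x,y,w,h:cv2.resize(i[y:y+h,x:x+w],(400,300),interpolation=cv2.INTER_CUBIC)
cv2.imwrite("pics/c1.png",np.vstack([np.hstack([f(a,320,215,160,120),f(a,180,230,120,90)]),np.hstack([f(b,240,150,160,120),f(b,310,250,120,90)])]))
E
```

```text
(no output)
```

View pics/c1.png

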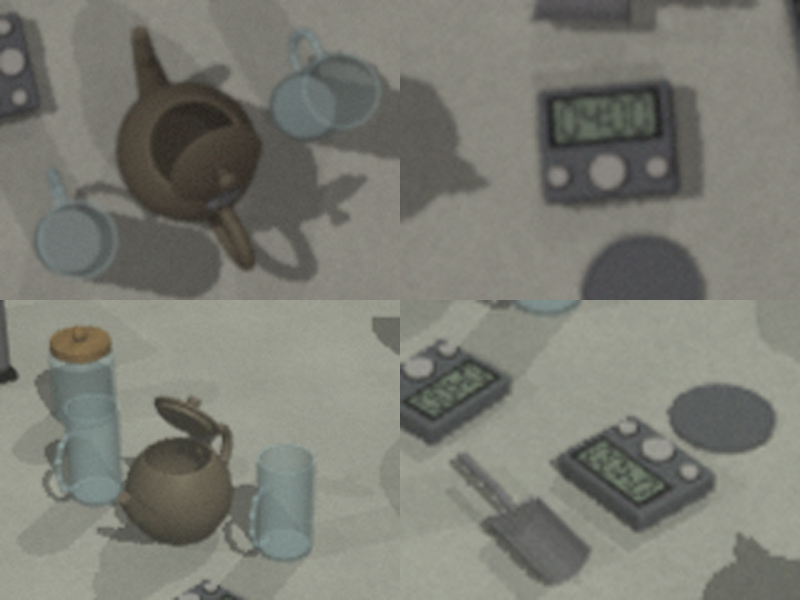

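The top view shows three timers: (241,273), (312,244) and (335,163). The one farthest to the robot's left is (241,273), at about y=204, with its keys towards the robot. The crop confirms it has one large key between two small ones. The teapot is at (395,275) with its spout at (378,232) and handle at (417,315). The lid is open roughly 60–70°.

```bash
python3 - <<'E'
from h import *
from scipy.optimize import least_squares
p=bot.capture("top");P=cloud(p)
m=bot.cut_out(p,"teapot")[0]["pixels"];L=bot.cut_out(p,"lid")[0]["pixels"]
q=P[m&~L];q=q[~np.isnan(q).any(1)]
# belly sphere-ish: rim
b=q[(q[:,2]>100)]
s=q[np.argmax(q[:,0])];
sp=q[q[:,0]>np.percentile(q[:,0],98)];hd=q[(q[:,2]>60)];hd=hd[hd[:,0]<np.percentile(hd[:,0],4)]
print("spout",sp.mean(0),sp.max(0),"handle",hd.mean(0),hd.min(0))
l=P[L];l=l[~np.isnan(l).any(1)];l=l[l[:,2]>120]
for S,nm in((l,"top"),):
    c=np.median(S,0)
    for i in range(5):
        u,sv,v=np.linalg.svd(S-c,full_matrices=False);n=v[2]*np.sign(v[2][2]);d=(S-c)@n
        S=S[abs(d)<6];c=S.mean(0)
    print("plane",c,n,"tilt",np.arccos(n[2]),"azim",np.arctan2(n[1],n[0]),len(S))
z=np.load("scene.npz")["P"]
# belly fit: vertical axis sphere using both views
qq=[]
for A in(P,z):
    A=A.reshape(-1,3);k=(np.hypot(A[:,0]-521,A[:,1]+170)<85)&(A[:,2]>15)&(A[:,2]<105);qq.append(A[k])
B=np.vstack(qq)
r=least_squares(lambda t:np.sqrt((B[:,0]-t[0])**2+(B[:,1]-t[1])**2+((B[:,2]-t[2])*t[4])**2)-t[3],[521,-170,58,71,1],loss="soft_l1",f_scale=2)
print("belly",r.x.round(2),np.median(abs(r.fun)),len(B))
# lid highest pts
A=np.vstack([P.reshape(-1,3),z.reshape(-1,3)]);k=(np.hypot(A[:,0]-510,A[:,1]+185)<80)&(A[:,2]>120)
A=A[k];print("hi",A[A[:,2]>np.percentile(A[:,2],95)].mean(0),A[:,2].max())
u=P[bot.cut_out(p,"timer")[0]["pixels"]] if 0 else None
T=P.reshape(-1,3);k=(abs(T[:,0]-529)<60)&(abs(T[:,1]-204)<65)&(T[:,2]>14)&(T[:,2]<35)
r=cv2.minAreaRect(T[k][:,:2].astype(np.float32));print("timer",r)
for d in bot.cut_out(p,"start_key")[:6]: print(d["p"],d["point"],np.nanmedian(P[d["pixels"]],0))
E
```

```text
spout [ 633.09237852 -128.6532025   107.11713679] [ 648.65457364 -119.86887699  119.12225244] handle [ 423.26140884 -230.95339346   92.95073868] [ 411.47296297 -240.78222316   63.66114118]
plane [ 507.37125404 -188.64501433  169.50610772] [-0.70335718 -0.3403307   0.62407026] tilt 0.896855249224185 azim -2.690935266996867 624
belly [ 527.2  -180.09   57.86   68.94    1.04] 1.6094187693104516 2396
hi [ 527.35101578 -179.11543644  192.91758076] 197.75047610249396
timer ((529.8324584960938, 205.323974609375), (88.07801818847656, 105.05059051513672), 6.385261535644531)
0.47 [338.5, 152.5] [856.15580403 -41.38803562  26.56007342]
0.18 [283.5, 159.4] [800.3399158  103.25396909 112.36270815]
```

apply_moves(motion="-0.0334 -0.035 -0.01 0; -0.0334 -0.035 0 0; -0.0334 -0.035 0 0; -0.0334 -0.035 0 0; -0.0334 -0.035 0 0; -0.0334 -0.035 0 0; -0.0334 -0.035 0 0; -0.0334 -0.035 0 0", fingers=-1)

```text
time: 2.2
tool_pos: [328.3, 153.4, 237.0]
tcp_rot: [3.141, 0.001, 2.841]
contact_force: [1.4, -0.0, -0.1]
grip_width: 16.3
finger_force: 0.0
```

apply_moves(motion="-0.0334 -0.035 0 0; -0.0334 -0.035 0 0; -0.0334 -0.035 0 0; -0.0334 -0.035 0 0; -0.0334 -0.035 0 0; -0.0334 -0.035 0 0; -0.0334 -0.035 0 0; -0.0334 -0.035 0 0")

```text
time: 3.2
tool_pos: [500.6, -193.3, 236.7]
tcp_rot: [3.141, 0.0, 2.841]
contact_force: [0.8, -0.3, 0.7]
grip_width: 0.5
finger_force: 0.0
```

apply_moves(motion="0 0 0 10; 0 0 0 10; 0 0 0 10; 0 0 0 10; 0 0 0 10; 0 0 0 10; 0 0 0 10; 0 0 0 10")

```text
time: 4.2
tool_pos: [500.0, -191.8, 236.7]
tcp_rot: [-3.142, -0.0, 1.439]
contact_force: [0.0, -0.3, 0.5]
grip_width: 0.5
finger_force: 0.0
```

apply_moves(motion="0 0 0 10; 0 0 0 10; 0 0 0 10; 0 0 0 10; 0 0 0 10; 0 0 0 7.3; 0 0 0 0")

```text
time: 5.08
tool_pos: [500.0, -191.7, 236.7]
tcp_rot: [-3.141, -0.0, 0.446]
contact_force: [-0.2, -0.4, 0.3]
grip_width: 0.5
finger_force: 0.0
```

```bash
python3 - <<'E'
from h import *
from scipy.spatial.transform import Rotation as R
o=bot.get_obs();p=bot.capture("wrist");T=np.eye(4);T[:3,:3]=R.from_euler("xyz",o["tcp_rot"]).as_matrix();T[:3,3]=o["tool_pos"]
P=cloud(p,T@np.array(p["mount"]));np.savez("w.npz",P=P)
s=bot.capture("scene")
cv2.imwrite("pics/w1.png",np.hstack([cv2.resize(p["img"],(400,300)),cv2.resize(s["img"][130:280,220:420],(400,300))]))
print(T@np.array(p["mount"]))
for t in("lid","teapot"):
    for d in bot.cut_out(p,t)[:1]:
        q=P[d["pixels"]];q=q[~np.isnan(q).any(1)];print(t,d["p"],d["point"])
        e=np.array([np.cos(.446),np.sin(.446)]);h=(q[:,:2]-[477.2,-203.2])@e;y=(q[:,:2]-[477.2,-203.2])@[-e[1],e[0]]
        print("h",np.percentile(h,[1,5,50,95,99]).round(),"y",np.percentile(y,[1,5,50,95,99]).round(),"z",np.percentile(q[:,2],[1,5,50,95,99]).round())
        if t=="lid":
            S=np.c_[h,q[:,2],y][q[:,2]>115]
            for a in range(110,205,10):
                k=(S[:,1]>=a)&(S[:,1]<a+10)
                if k.sum()>20:print(a,k.sum(),np.percentile(S[k,0],[5,50,95]).round(),np.percentile(S[k,2],[2,98]).round())
E
```

```text
[[ 4.31208766e-01 -8.75186733e-01 -2.19333497e-01  5.60583650e+02]
 [-9.02252093e-01 -4.18381315e-01 -1.04394613e-01 -1.61955998e+02]
 [-4.00257164e-04  2.42909979e-01 -9.70048752e-01  3.94695668e+02]
 [ 0.00000000e+00  0.00000000e+00  0.00000000e+00  1.00000000e+00]]
lid 0.75 [323.9, 231.3]
h [15. 20. 44. 62. 63.] y [-44. -37.  -1.  34.  41.] z [107. 148. 178. 193. 194.]
130 79 [12. 15. 19.] [-37.  36.]
140 276 [16. 20. 26.] [-44.  40.]
150 576 [21. 26. 33.] [-45.  42.]
160 1100 [27. 32. 40.] [-44.  42.]
170 1946 [21. 41. 59.] [-40.  38.]
180 2113 [44. 51. 62.] [-33.  31.]
190 970 [55. 59. 63.] [-20.  18.]
teapot 0.59 [322.1, 177.6]
h [ 17.  27.  65. 160. 178.] y [-62. -52.  -0.  49.  59.] z [  4.   5.  99. 189. 193.]
```

View pics/w1.png

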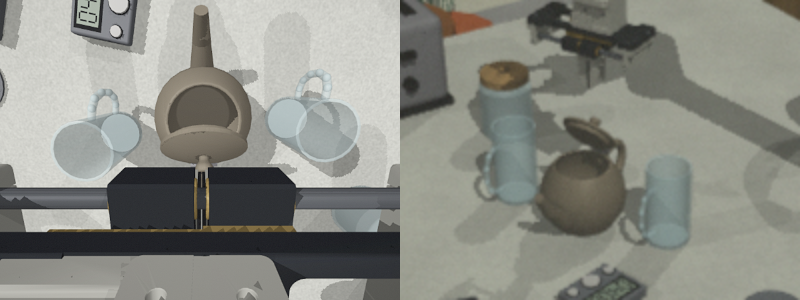

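Wrist and scene views agree. The lid is straight ahead of the closed fingertips, with its edge at h≈62 mm and z≈193 mm, centred to 1 mm. I'll lower behind it and follow the arc.

apply_moves(motion="0.005 0 0.015 0; 0.005 0 0.015 0; 0.005 0 0.0147 0; 0.002 0 0.002 0; 0.002 0 0.002 0; 0 0 0 0")

```text
time: 6.02
tool_pos: [517.5, -183.6, 188.2]
tcp_rot: [3.141, -0.001, 0.445]
contact_force: [0.1, 0.1, -0.8]
grip_width: 0.5
finger_force: 0.0
```

apply_moves(motion="0.0025 0 0.002 0; 0.0025 0 0.002 0; 0.0023 0 0.002 0; 0.0023 0 0.002 0; 0.002 0 0.002 0; 0.002 0 0.002 0; 0 0 0 0")

```text
time: 6.9
tool_pos: [529.5, -177.6, 175.7]
tcp_rot: [-3.141, 0.0, 0.445]
contact_force: [-0.4, 0.3, -0.1]
grip_width: 0.7
finger_force: 0.1
```

apply_moves(motion="0.0026 0 0.0026 0; 0.0024 0 0.0027 0; 0.0023 0 0.0029 0; 0.0021 0 0.003 0; 0.0019 0 0.0031 0; 0 0 0 0")

```text
time: 7.65
tool_pos: [539.7, -172.7, 161.4]
tcp_rot: [-3.141, 0.0, 0.445]
contact_force: [0.6, -0.7, -0.6]
grip_width: 0.4
finger_force: 0.0
```

apply_moves(motion="0.0019 0 0.0032 0; 0.0018 0 0.0033 0; 0.0016 0 0.0033 0; 0.0015 0 0.0034 0; 0.0014 0 0.0034 0; 0 0 0 0")

```text
time: 8.4
tool_pos: [546.9, -169.2, 144.7]
tcp_rot: [-3.141, 0.0, 0.445]
contact_force: [-0.5, 0.5, 0.1]
grip_width: 1.0
finger_force: 0.0
```

```bash
python3 - <<'E'
from h import *
print(bot.get_obs()["contact_force"])
s=bot.capture("scene");w=bot.capture("wrist")
cv2.imwrite("pics/s2.png",np.hstack([cv2.resize(w["img"],(400,300)),cv2.resize(s["img"][130:280,220:420],(400,300))]))
E
```

```text
[-0.48166238  0.52405084  0.07107115]
```

View pics/s2.png

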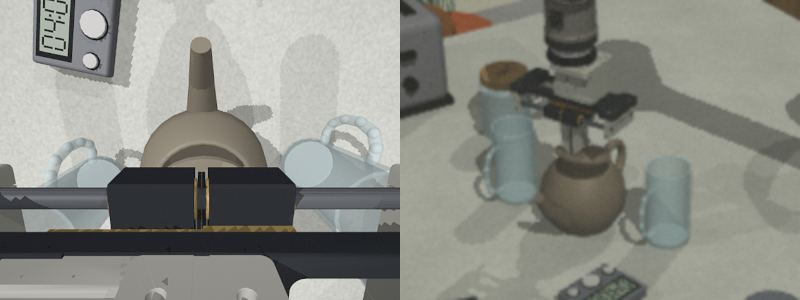

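The lid is following the fingertips, the pot hasn't moved, and the opening is nearly covered. Next I finish the arc and press down until the force rises.

apply_moves(motion="0.0011 0 0.0034 0; 0.001 0 0.0034 0; 0.0009 0 0.0034 0; 0.0008 0 0.0034 0; 0.0006 0 0.0034 0; 0.0004 0 0.0034 0; 0 0 0 0")

```text
time: 9.38
tool_pos: [551.1, -167.2, 124.3]
tcp_rot: [-3.141, 0.001, 0.445]
contact_force: [0.1, -1.0, -0.1]
grip_width: 0.7
finger_force: 0.0
```

apply_moves(motion="0 0 0.0015 0; 0 0 0.0015 0; 0 0 0 0")

```text
time: 9.75
tool_pos: [551.3, -167.3, 121.6]
tcp_rot: [-3.141, 0.0, 0.444]
contact_force: [0.2, -0.1, -0.3]
grip_width: -0.0
finger_force: 0.0
```

apply_moves(motion="0 0 0.001 0; 0 0 0.001 0; 0 0 0 0")

```text
time: 10.12
tool_pos: [551.5, -167.3, 121.0]
tcp_rot: [3.141, -0.001, 0.445]
contact_force: [-2.5, 0.5, 9.9]
grip_width: 0.7
finger_force: 4.5
```

apply_moves(motion="0 0 0.001 0; 0 0 0 0")

```text
time: 10.38
tool_pos: [551.7, -167.4, 120.9]
tcp_rot: [3.14, -0.001, 0.445]
contact_force: [-4.0, 1.8, 14.6]
grip_width: 0.4
finger_force: 7.1
```

apply_moves(motion="0 0 -0.006 0; 0 0 -0.02 0; 0 0 -0.03 0; 0 0 -0.035 0; 0 0 -0.035 0; 0 0 0 9.6; 0 0 0 9.6; 0 0 0 0")

```text
time: 11.38
tool_pos: [551.3, -167.3, 244.6]
tcp_rot: [-3.141, 0.0, 0.111]
contact_force: [0.4, -0.1, -0.1]
grip_width: 0.4
finger_force: 0.0
```

apply_moves(motion="-0.0076 -0.0474 0 0; -0.0076 -0.0474 0 0; -0.0076 -0.0474 0 0; -0.0076 -0.0474 0 0; -0.0076 -0.0474 0 0; -0.0076 -0.0474 0 0; -0.0076 -0.0474 0 0; -0.0076 -0.0474 0 0")

```text
time: 12.38
tool_pos: [449.0, 204.4, 244.7]
tcp_rot: [-3.142, -0.0, 0.113]
contact_force: [0.4, -0.7, -0.4]
grip_width: 0.4
finger_force: 0.0
```

apply_moves(motion="0 0 0.05 0; 0 0 0.05 0; 0 0 0 0; 0 0 0 0")

```text
time: 12.88
tool_pos: [450.7, 203.2, 146.3]
tcp_rot: [-3.141, -0.002, 0.111]
contact_force: [-0.0, 0.5, 0.4]
grip_width: 0.7
finger_force: 0.0
```

```bash
python3 - <<'E'
from h import *
from scipy.spatial.transform import Rotation as R
o=bot.get_obs();p=bot.capture("wrist");T=np.eye(4);T[:3,:3]=R.from_euler("xyz",o["tcp_rot"]).as_matrix();T[:3,3]=o["tool_pos"]
P=cloud(p,T@np.array(p["mount"]))
s=bot.capture("top");S=cloud(s)
f=lambda i,x,y,w,h:cv2.resize(i[y:y+h,x:x+w],(400,300),interpolation=cv2.INTER_CUBIC)
c=bot.capture("scene");C=cloud(c)
cv2.imwrite("pics/w3.png",np.vstack([np.hstack([cv2.resize(p["img"],(400,300)),f(s["img"],320,215,160,120)]),np.hstack([f(c["img"],240,150,160,120)]*2)]))
print(o["tool_pos"],o["tcp_rot"],o["contact_force"])
for t in("start_key","minute_key","timer"):
  for d in bot.cut_out(p,t)[:4]:
    q=P[d["pixels"]];print(t,round(d["p"],2),d["point"],np.nanmean(q,0).round(1),np.nanpercentile(q,2,axis=0).round(),np.nanpercentile(q,98,axis=0).round())
k=(abs(P[...,0]-529)<65)&(abs(P[...,1]-204)<70)&(P[...,2]>14)&(P[...,2]<40)
print(cv2.minAreaRect(P[k][:,:2].astype(np.float32)))
# white keys
g=(p["img"].min(-1)>130)&k&(P[...,2]>22)
n,l,st,ce=cv2.connectedComponentsWithStats(g.astype(np.uint8))
for i in range(1,n):
  if st[i,4]>100:print("white",st[i],np.nanmean(P[l==i],0).round(1))
e=np.array([np.cos(.446),np.sin(.446)])
for A,nm in((S,"top"),(C,"scene")):
  h=(A[...,:2]-[477.2,-203.2])@e;y=(A[...,:2]-[477.2,-203.2])@[-e[1],e[0]]
  for a in range(5,110,15):
    m=(h>=a)&(h<a+15)&(abs(y)<20)&(A[...,2]>60);print(nm,a,m.sum(),np.median(A[m][:,2]).round(1) if m.any() else 0)
E
```

```text
[450.71694541 203.21705758 146.31444314] [-3.14114610e+00 -2.21603439e-03  1.10663817e-01] [-0.04830468  0.54081267  0.37937386]
start_key 0.75 [329.6, 160.0] [509.8 205.   28.4] [498. 193.  27.] [522. 217.  30.]
start_key 0.69 [634.4, 30.1] [617.9   9.1  26.9] [610.   5.  24.] [627.  11.  29.]
minute_key 0.75 [282.0, 161.0] [505.3 242.5  28.5] [499. 236.  27.] [512. 249.  30.]
timer 0.91 [585.2, 56.4] [598.3  35.3  23. ] [560.  -3.   8.] [633.  68.  27.]
timer 0.63 [330.8, 124.0] [534.7 208.1  24.8] [491. 159.  22.] [576. 258.  29.]
((533.233642578125, 207.86181640625), (87.63165283203125, 104.57239532470703), 6.240811347961426)
white [ 259   65  141  119 5309] [523.2 207.2  23.9]
white [ 276   77  109   47 4100] [550.9 210.6  25.2]
white [ 312  141   38   39 1143] [509.1 205.5  28.3]
white [371 149  22  23 381] [513.4 167.8  28.1]
white [268 150  22  22 374] [504.7 243.1  28.2]
top 5 105 113.5
top 20 109 118.0
top 35 108 120.6
top 50 110 121.7
top 65 107 119.6
top 80 108 116.7
top 95 96 105.8
scene 5 16 117.7
scene 20 16 119.6
scene 35 20 124.0
scene 50 51 126.8
scene 65 35 123.3
scene 80 57 119.2
scene 95 84 106.0
```

View pics/w3.png

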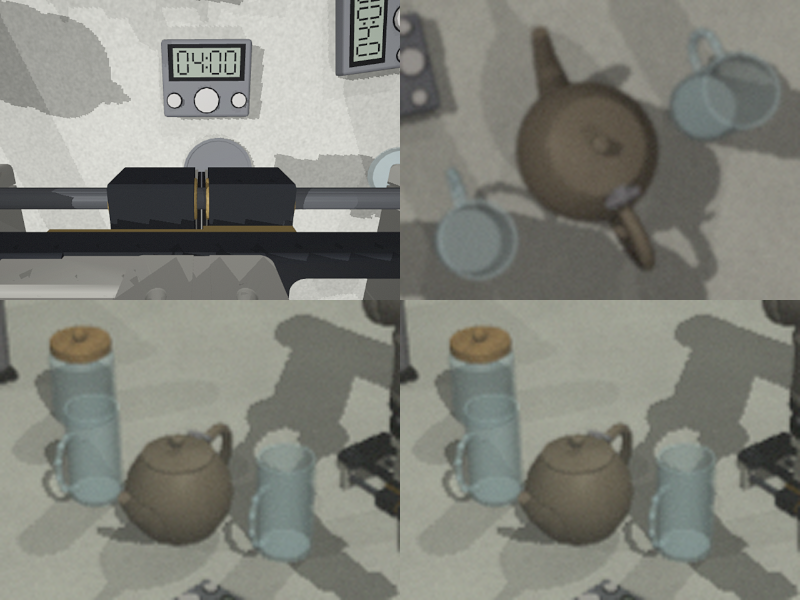

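The teapot is shut: the profile peaks in the middle and is even towards both edges, and the pot hasn't moved. The wrist view shows the target timer ahead with its large key at (206,100) in the crop, which is world (509.3, 205.3).

apply_moves(motion="0.0293 0.0022 0.02 0; 0.0292 0.0022 0.03 0; 0 0 0.035 0; 0 0 0.022 0; 0 0 0.006 0; 0 0 0 0; 0 0 0 0")

```text
time: 14.05
tool_pos: [509.0, 205.3, 33.0]
tcp_rot: [-3.141, -0.002, 0.109]
contact_force: [0.4, 0.0, -0.3]
grip_width: 0.8
finger_force: 0.0
```

apply_moves(motion="0 0 0.002 0; 0 0 0.0015 0; 0 0 0.001 0; 0 0 0 0")

```text
time: 14.55
tool_pos: [508.5, 205.2, 27.5]
tcp_rot: [-3.141, -0.001, 0.109]
contact_force: [0.4, -0.2, 2.8]
grip_width: 0.3
finger_force: 1.3
```

apply_moves(motion="0 0 0.001 0; 0 0 0.001 0; 0 0 0 0")

```text
time: 14.92
tool_pos: [508.5, 205.2, 25.7]
tcp_rot: [-3.141, -0.001, 0.109]
contact_force: [-0.7, -0.1, 6.7]
grip_width: 0.3
finger_force: 3.3
```

apply_moves(motion="0 0 0.0005 0; 0 0 0 0")

```text
time: 15.18
tool_pos: [508.5, 205.1, 25.6]
tcp_rot: [-3.141, -0.001, 0.109]
contact_force: [-1.5, -0.9, 10.0]
grip_width: 0.4
finger_force: 5.2
```

apply_moves(motion="0 0 -0.003 0; 0 0 -0.005 0; 0 0 -0.02 0; 0 0 -0.04 0; -0.025 0 -0.05 0; -0.035 0 0 0; 0 0 0 0; 0 0 0 0")

```text
time: 16.18
tool_pos: [449.0, 198.5, 142.6]
tcp_rot: [-3.142, -0.0, 0.109]
contact_force: [-0.3, -0.0, -0.5]
grip_width: 0.7
finger_force: 0.0
```

```bash
python3 - <<'E'
from h import *
from scipy.spatial.transform import Rotation as R
o=bot.get_obs();p=bot.capture("wrist");T=np.eye(4);T[:3,:3]=R.from_euler("xyz",o["tcp_rot"]).as_matrix();T[:3,3]=o["tool_pos"]
P=cloud(p,T@np.array(p["mount"]));print(o["tool_pos"])
s=bot.capture("top")
cv2.imwrite("pics/w4.png",np.hstack([cv2.resize(p["img"],(400,300)),cv2.resize(s["img"][215:335,320:480],(400,300))]))
for t in("start_key","minute_key"):
  d=bot.cut_out(p,t)[0];print(t,np.nanmean(P[d["pixels"]],0).round(1))
E
```

```text
[449.00778824 198.54174738 142.63699936]
start_key [509.6 205.5  28.4]
minute_key [504.8 242.7  28.4]
```

View pics/w4.png

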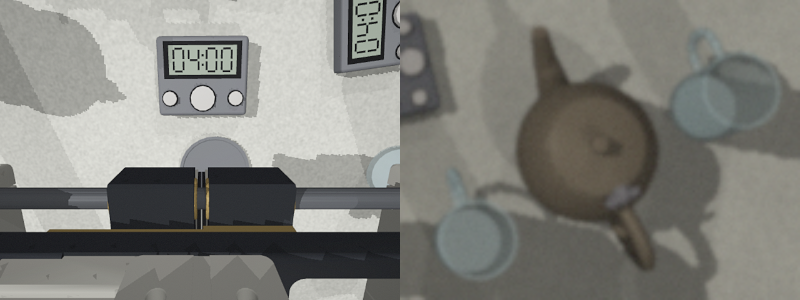

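The key is back up (28.4 mm), the timer hasn't moved, and the lid is still shut. I'm handing the job in.

```bash
python3 -c "
from plant import bot
print(bot.close_job())"
```

```text
the job is handed in; nothing more can be done
None
```

The lid is shut, and the leftmost timer's start key was pressed fully down (10 N) and sprang back up; the pot and timer did not shift, and the job was handed in at about 16 s of robot time.

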